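# Lift the locked stay and open the wide drawer

### The arm

A 7-joint arm with a two-finger parallel gripper is mounted at the origin on a cart in front of the work surface, level with it; the furniture and walls round the work are solid. World frame = base frame: x ahead of the robot, y to its left, z up, the work surface at z = 0. Lengths are in m, angles in rad, forces in N, time in s.
With the tool pointing down it reaches from about 0.425 to 0.875 m from the base axis. Payload 4.7 kg.
Tool frame: the origin (TCP) lies at the very end of the fingers, on their centre line; the grasp point (between the pads) lies behind it (ctrl.tcp_to_grasp is the y of the grasp point in the tool frame, in m); y points along the fingers, x is the direction in which the jaws open and shut, and the axes are right-handed (so a half turn about y gives the same grasp; the last joint's range is limited). The gripper opens to 87 mm and grips with 3 to 60 N. Pads are 19 mm wide; open, the fingers measure 117 mm over their backs; the gripper's body (75 mm by 190 mm) begins 51 mm behind the grasp point.
Start: joints at [-1.247, 0.321, -0.07, 1.45, 0.023, 1.371, -0.057], TCP at [0.198, 0.619, 0.223] pointing down, gripper open.
Joint ranges: [-2.86, 2.86], [-0.3, 2.09], [-1.38, 1.24], [0.06, 2.45], [-1.56, 4.7], [0.09, 2.05], [-2.69, 2.69]. Speed limits (rad/s): [2.57, 2.57, 3.14, 3.14, 3.14, 3.14, 3.14].

### API

Orientations are given as a rotation vector (axis times angle).
In Python, from bench import ctrl, get_image, workorder gives the robot as it stands.
- The arm moves only by the tool drive_tool, never from a script. Its argument "increments" is text: rows parted by semicolons, each of 5 numbers parted by spaces: the shift along the tool's x, y, z in mm, then the turn about the tool's y in degrees, then the closure in counts, from 0 (fully open) to 255 (shut). In form: tx ty tz yaw fingers; .... A call has 1 to 20 rows; each row shifts and turns the commanded pose from where the row before left it, along the tool's axes as they then stand; what a row does not reach is not made up. A row lasts 1/8 s, in which the tool goes at most 62.5 mm and 10.7 degrees, less where a joint would pass 70% of its speed; a pose out of reach is approached as far as the arm can. A call is refused whole if a number of a shift passes 62.5 or a number of a turn 10.7, either way. A call with a gripper value outside its range is refused whole. The fingers move at their own pace and stop on an object; "squeeze" is the grip in N (left out, the last holds). Time passes only in rows, so rows that do not move let the fingers close. It gives the time, the measured TCP pose, the force and the opening at its end, in the units of the state.
- ctrl.get_state(): the state, without advancing time (a new reading comes with each control period).
- get_image(name): name is "scene" or "top" or "wrist"; returns a dict with "img" (480x640x3 uint8, red, green, blue), "mtx" (3x3 intrinsics, pixels), "k1" (the pictures are not rectified: a ray, as slopes to the right and down, at radius r is drawn at 1 + k1 r^2 times it, then the intrinsics apply), "camera_from_world" (4x4, takes a point from world to camera coordinates). Camera axes: x right, y up, looking along -z (the intrinsics and any distortion apply to the point x, -y, -z); pixel columns grow to the right and rows downward; lengths in m; the calibration is good to about 2 mm. A picture is of the moment at which its call begins. There is no depth.
- workorder.close_job(): hands the job in, once; it reports no verdict.
The state is a dict: "time": time; "joint_positions": joint angles; "qd": joint speeds; "joint_torque": joint torques, N m; "position": TCP position; "tool_rot": TCP orientation; "ft_force": force on the tool from outside, world axes, zero at the start; "torque": the same for the moment, N m; "grip_width": opening from 0.0 (shut) to 1.0 (fully open).
Only numpy, scipy, OpenCV 4.12 (cv2) and the standard library are available. Lean on these libraries where they do the work, as an engineer would, in place of code of your own. Each camera call takes 0.05 s, during which the arm holds its last target.

### The job

On the table stand two small lidded drawer cases, each locked by a steel stay that hinges on the lid's hinge pin and drops in front of the drawer. On the wider case only, lift the stay up and over past upright until it leans back by itself, then pull that drawer fully open and let go. Leave the narrower case locked and do not disturb the loose parts lying about.

Things in the scene. Friction and masses are not known exactly. Their poses are not given: they have to be found in the camera images.
- wide_stay_pin (a point): TARGET. Centre of the grip pin on the wider case's stay (grey case 100 mm deep, 135 wide, 85 high): level steel cylinder 16 mm thick, 34 long, crosswise on the stay's end, flat ends free. Locked, it is 26 mm above the lid's top, 4 mm behind the drawer's face. Axes at joint 0: x from the case's front to its back, y along the pin, z up; they turn with the stay.
- wide_stay_hinge (a point): Point on the lid's hinge pin at the back of the wider case, 78 mm above the table, about which the stay turns. With the stay down the pin's centre is 110 mm in front of this point and 33 mm above it (115 mm radius). Its axes turn with the stay, as those of wide_stay_pin.
- wide_stay (a joint): Angle of the wider case's stay (14 mm wide bar, 0.12 kg), rad: 0 = down and locked, its nose 10 mm over the drawer's face; grows as the pin end is lifted up and back; 1.75 = stop, leaning back. Let go past 1.5 it falls to the stop by its own weight; before 1.2 it falls shut. Under 2 N to lift at the pin.
- wide_drawer_pull (a point): Grip point of the wider drawer's pull: an upright steel tab, 12 mm thick (across), 28 mm high, standing 50 mm out of the middle of the drawer's face, the point half-way up it (52 mm above the table, 33 mm below the lid's top), 34 mm out from the face. Site axes: x points into the case (the drawer opens along -x), y across the tab, z up.
- wide_drawer (a joint): Opening of the wider drawer, m: 0 = shut, 0.05 = fully open at its stop. About 2 N to pull once the stay is up.
- narrow_stay_pin (a point): Bystander. The same pin on the narrower case's stay (case 85 mm wide, otherwise alike). To be left down.
- narrow_stay (a joint): Angle of the narrower case's stay, rad, as for the wider; stays 0.
- narrow_drawer (a joint): Opening of the narrower drawer, m; stays 0.
- bolt: Bystander. Loose steel bolt standing on its head, 13x15 mm, 36 mm tall; origin at the middle of its underside.
- gauge: Bystander. Loose steel gauge block with two slots, 22x56x12 mm, flat on the table; origin at the middle of its underside.
- clip: Bystander. Loose black moulded clip, 47x74x31 mm, on the table; origin at the middle of its underside.

How it is judged:
On the way, in this order (a step that is already met when the one before it is completed fails the run):
1. the wider case's stay is lifted past upright while its drawer is still shut (value of joint wide_stay above 1.6 rad and value of joint wide_drawer below 0.012 m), for 0.2 s.
2. the wider drawer is pulled open with the stay up (value of joint wide_drawer above 0.038 m and value of joint wide_stay above 1.6 rad), for 0.2 s.
At the end, for the whole second after the job is handed in: The wider case's stay leans back (joint over 1.6 rad), its drawer is open by more than 38 of its 50 mm, both at rest; the narrower case's stay is down (under 0.1 rad) and its drawer shut (under 8 mm) (all of step 2 and value of joint narrow_stay below 0.1 rad and value of joint narrow_drawer below 0.008 m and velocity of joint wide_drawer below 0.02 m/s and velocity of joint wide_stay below 0.1 rad/s); the robot touches nothing.
It fails at once if the narrower case's stay is lifted or its drawer opened (value of joint narrow_stay above 0.2 rad or value of joint narrow_drawer above 0.015 m).
It fails at once if a loose part is disturbed (moved by more than 20 mm) (distance of any of bolt, gauge, clip from where it was at the start of the episode above 0.02 m).
It also fails if it takes over 48 s, if anything falls off the work surface, if the arm or the gripper's body presses on something with over 40 N, if the wrist force passes 120 N, or if a joint passes its speed limit or range.

## Working session

There is one attempt and no reset: what is moved stays moved. The work goes in short steps, Python scripts to look and compute and a tool call to move; the robot and the scene stay as the last step left them, time stands still between calls to the robot, and variables do not carry over. Pictures are saved under pics/ and viewed, and the job is handed in when it is done.

Besides the shell and the picture viewer there is one more tool, called after "Request:" by a JSON object that holds its "op" and its "data", one argument or row to a line. drive_tool: Moves the arm, as the interface text tells. Its arguments: {"type":"object","properties":{"increments":{"type":"string"},"squeeze":{"type":"number"}},"required":["increments"]}

```bash
mkdir -p pics
cat > h.py <<'E'
import numpy as np, cv2
from bench import ctrl, get_image, workorder
def ray(d,u,v):
    K=d["mtx"];x=(u-K[0][2])/K[0][0];y=(v-K[1][2])/K[1][1]
    a,b=x,y
    for _ in range(30):
        r2=a*a+b*b; a=x/(1+d["k1"]*r2); b=y/(1+d["k1"]*r2)
    T=np.array(d["camera_from_world"]);R=T[:3,:3];o=-R.T@T[:3,3]
    return o,R.T@np.array([a,-b,-1.])
def onz(d,u,v,z):
    o,r=ray(d,u,v); return o+r*(z-o[2])/r[2]
def proj(d,p):
    T=np.array(d["camera_from_world"]);c=T[:3,:3]@np.array(p)+T[:3,3]
    a,b=c[0]/-c[2],-c[1]/-c[2];s=1+d["k1"]*(a*a+b*b);K=d["mtx"]
    return np.array([K[0][0]*a*s+K[0][2],K[1][1]*b*s+K[1][2]])
def tri(d1,p1,d2,p2):
    o1,r1=ray(d1,*p1);o2,r2=ray(d2,*p2)
    s=np.linalg.lstsq(np.c_[r1,-r2],o2-o1,rcond=None)[0]
    A=o1+r1*s[0];B=o2+r2*s[1];return (A+B)/2,np.linalg.norm(A-B)
def snap(n,f):
    d=get_image(n);cv2.imwrite("pics/"+f+".png",d["img"][:,:,::-1]);np.save("pics/"+f+".npy",d,allow_pickle=True);return d
def load(f): return np.load("pics/"+f+".npy",allow_pickle=True).item()
E
python3 - <<'E'
from h import *
for n in("scene","top","wrist"):
    d=snap(n,n+"0");T=np.array(d["camera_from_world"]);print(n,d["mtx"],d["k1"],-T[:3,:3].T@T[:3,3])
print(ctrl.get_state(),ctrl.tcp_to_grasp)
E
```

```text
scene [[595.80251017   0.         318.28250588]
 [  0.         595.80251017 233.98383946]
 [  0.           0.           1.        ]] -0.07443268415160811 [-0.21098812 -0.87611509  0.79209681]
top [[552.42864801   0.         315.47831254]
 [  0.         552.42864801 243.75291377]
 [  0.           0.           1.        ]] -0.07800659271130532 [0.39194202 0.03164804 1.10743469]
wrist [[400.55749784   0.         323.47846798]
 [  0.         400.55749784 242.55949988]
 [  0.           0.           1.        ]] 0.01991116171179334 [0.1334092  0.63921294 0.38213763]
{'time': 0.15, 'joint_positions': array([-1.2468895 ,  0.32161192, -0.07009504,  1.45140397,  0.02262159,
        1.37076273, -0.05688737]), 'qd': array([ 0.00158541, -0.00159955, -0.00024774, -0.00145974, -0.00241461,
        0.00037277, -0.00273619]), 'joint_torque': array([ 5.01278737e-04, -4.91792679e+01, -4.04264303e-01, -3.12873173e+01,
       -6.39134087e-02,  4.04999277e-02,  1.34353982e-04]), 'position': array([0.19808897, 0.61865184, 0.22173472]), 'tool_rot': array([-1.34089261, -0.97730023,  0.9790697 ]), 'ft_force': array([ 0.53000571, -0.69256892,  0.83560195]), 'torque': array([-0.00888659, -0.01389782,  0.02244156]), 'grip_width': 0.9977125549729992} -0.0187
```

View pics/scene0.png

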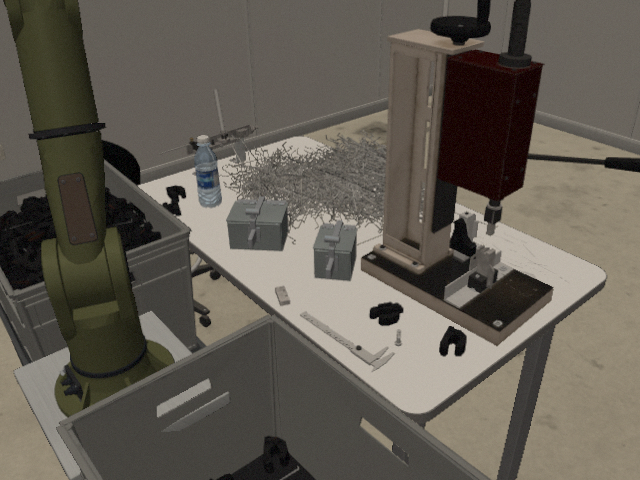

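View pics/top0.png

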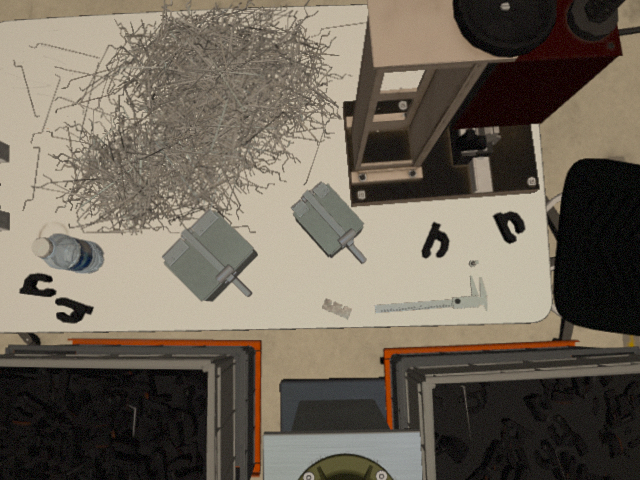

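View pics/wrist0.png

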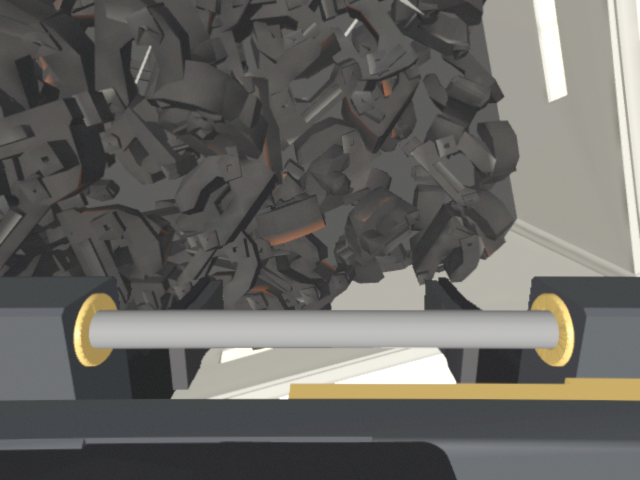

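Run:
```python
from h import *
d=load("top0");i=d["img"][190:330,140:380,::-1];cv2.imwrite("pics/topc.png",cv2.resize(i,None,fx=3.3,fy=3.3,interpolation=2))
d=load("scene0");i=d["img"][180:320,200:380,::-1];cv2.imwrite("pics/scenec.png",cv2.resize(i,None,fx=4,fy=4,interpolation=2))
```

```text
(no output)
```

View pics/topc.png

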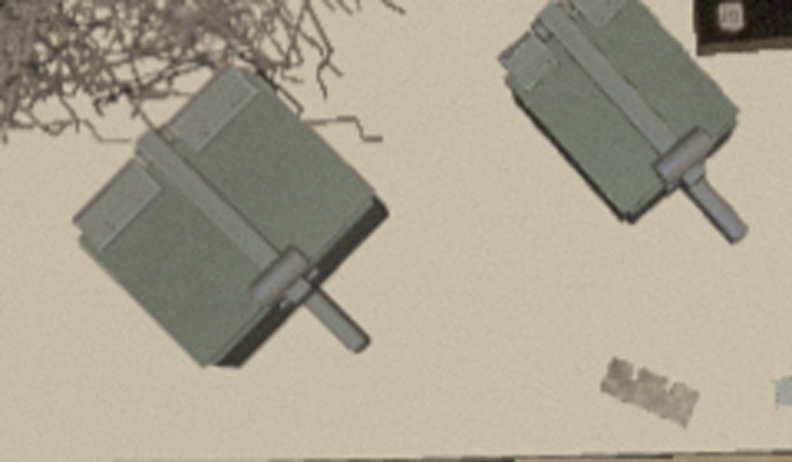

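View pics/scenec.png

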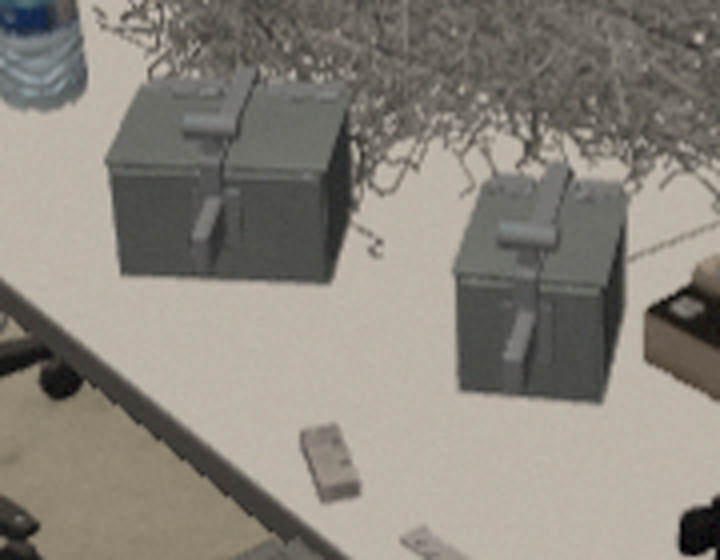

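Run:
```python
from h import *
t=load("top0");s=load("scene0")
T=lambda a,b:(a/3.3+140-.35,b/3.3+190-.35); S=lambda a,b:(a/4+200-.4,b/4+180-.4)
print("pin",onz(t,*T(282,277),.111),onz(s,*S(210,125),.111),tri(t,T(282,277),s,S(210,125)))
fl,fr=onz(t,*T(207,365),.085),onz(t,*T(375,195),.085);bl,br=onz(t,*T(75,222),.085),onz(t,*T(238,66),.085)
print(fl,fr,bl,br,np.linalg.norm(fl-fr),np.linalg.norm(bl-fl),np.linalg.norm(br-fr))
print(tri(t,T(207,365),s,S(108,160)),tri(t,T(375,195),s,S(325,172)))
print("ang across",np.degrees(np.arctan2(*(fl-fr)[1::-1])),"depth",np.degrees(np.arctan2(*(bl-fl)[1::-1])),np.degrees(np.arctan2(*(br-fr)[1::-1])))
a,b=onz(t,*T(258,298),.113),onz(t,*T(305,255),.113);print(a,b,np.linalg.norm(a-b),np.degrees(np.arctan2(*(a-b)[1::-1])))
print("tab tip",onz(t,*T(360,347),.066), tri(t,T(360,347),s,S(202,238)))
print("bar hinge end",onz(t,*T(146,140),.085))
print("narrow pin",onz(t,*T(682,155),.111),"tab",onz(t,*T(738,236),.066),"gauge",onz(t,*T(650,390),.012))
from scipy.spatial.transform import Rotation as R
st=ctrl.get_state();print(R.from_rotvec(st["tool_rot"]).as_matrix())
```

```text
pin [0.45828631 0.20941366 0.111     ] [0.46096087 0.21219277 0.111     ] (array([0.45844202, 0.20880935, 0.11325702]), np.float64(0.0007322820336276718))
[0.41136348 0.25671665 0.085     ] [0.50533529 0.16099392 0.085     ] [0.49375981 0.33270812 0.085     ] [0.58137633 0.23916501 0.085     ] 0.13414000775777987 0.11208862485177101 0.1090548422899648
(array([0.4120808 , 0.25593182, 0.08636115]), np.float64(0.0017658290826980626)) (array([0.50638506, 0.16062349, 0.0833392 ]), np.float64(0.0020839887120402824))
ang across 134.4711633819146 depth 42.68434444835641 45.791347844540304
[0.44690456 0.22234258 0.113     ] [0.46997717 0.19630985 0.113     ] 0.034785755265489084 131.55032614925358
tab tip [0.4203098  0.17278161 0.066     ] (array([0.42188242, 0.17190652, 0.06496632]), np.float64(0.0036916002685797415))
bar hinge end [0.53988705 0.29207615 0.085     ]
narrow pin [ 0.52074407 -0.01195083  0.111     ] tab [ 0.47905869 -0.04468812  0.066     ] gauge [0.39250985 0.0066801  0.012     ]
[[ 3.04825600e-01 -3.27158207e-04 -9.52408130e-01]
 [ 9.52407164e-01 -1.36072036e-03  3.04825758e-01]
 [-1.39568738e-03 -9.99999021e-01 -1.03194580e-04]]
```

Request:
{"op": "drive_tool", "data": {
  "increments": "-16 -5 -19 0 0; -31 -5 -37 0 0; -31 -5 -37 0 0; -31 -5 -37 0 0; -31 0 -37 0 0; -31 0 -37 0 0; -31 0 -37 0 0; -31 0 -37 0 0; -31 0 -37 0 0; -31 0 -37 0 0; -16 0 -21 0 0; 0 0 0 0 0; 0 0 0 0 0",
  "squeeze": 20
}}

```text
time: 1.78
position: [0.4579, 0.2096, 0.2427]
tool_rot: [-1.339, -0.978, 0.978]
ft_force: [-0.6, 0.5, -0.1]
grip_width: 0.999
```

Request:
{"op": "drive_tool", "data": {
  "increments": "0 0 0 5 0; 0 0 0 10 0; 0 0 0 10 0; 0 0 0 10 0; 0 0 0 10 0; 0 0 0 10 0; 0 0 0 10 0; 0 0 0 10 0; 0 0 0 10 0; 0 0 0 10 0; 0 0 0 10 0; 0 0 0 10 0; 0 0 0 3 0; 0 0 0 0 0; 0 0 0 0 0"
}}

```text
time: 3.65
position: [0.4581, 0.2099, 0.2425]
tool_rot: [-1.48, 0.622, -0.622]
ft_force: [0.1, 0.3, -0.1]
grip_width: 1.004
```

```bash
cat > st.py <<'E'
from h import *
from scipy.spatial.transform import Rotation as R
st=ctrl.get_state();M=R.from_rotvec(st["tool_rot"]).as_matrix()
print(st["time"],st["position"].round(4),"F",st["ft_force"].round(1),"w",st["grip_width"],"q",st["joint_positions"].round(2))
print(M.round(3),"xang",np.degrees(np.arctan2(M[1,0],M[0,0])))
E
python3 - <<'E'
from st import *
d=snap("wrist","w1");print(proj(d,[.459,.210,.111]))
E
```

```text
3.65 [0.4581 0.2099 0.2425] F [ 0.1  0.3 -0.1] w 1.0040982174481439 q [-0.76 -0.01  0.28  1.79  0.    1.36 -1.28]
[[ 0.7   -0.     0.715]
 [-0.715  0.     0.7  ]
 [-0.    -1.    -0.   ]] xang -45.6095130598287
[323.95477691 231.22733025]
```

View pics/w1.png

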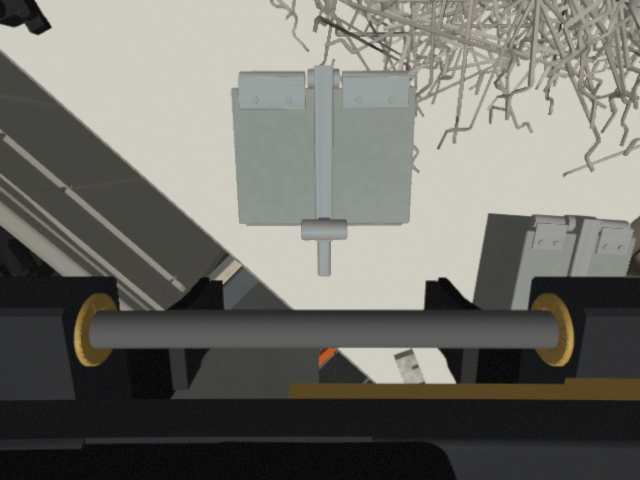

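Request:
{"op": "drive_tool", "data": {
  "increments": "0 10 0 -1 0; 0 25 0 0 0; 0 30 0 0 0; 0 30 0 0 0; 0 25 0 0 0; 0 15 0 0 0; 0 9 0 0 0; 0 0 0 0 0; 0 0 0 0 0"
}}

```text
time: 4.82
position: [0.4593, 0.2095, 0.0994]
tool_rot: [-1.482, 0.61, -0.611]
ft_force: [-0.3, -0.4, 0.0]
grip_width: 0.998
```

Run:
```python
from st import *
d=snap("wrist","w2");print(proj(d,[.459,.210,.111]))
d=snap("scene","s2");i=d["img"][150:300,180:380,::-1];cv2.imwrite("pics/s2c.png",cv2.resize(i,None,fx=4,fy=4,interpolation=2))
```

```text
4.825 [0.4593 0.2095 0.0994] F [-0.3 -0.4  0. ] w 0.9981950135269391 q [-0.75  0.11  0.29  1.97 -0.04  1.07 -1.23]
[[ 0.71   0.001  0.704]
 [-0.704  0.001  0.71 ]
 [ 0.    -1.     0.002]] xang -44.74633937459981
[321.29597787 312.53343493]
```

View pics/w2.png

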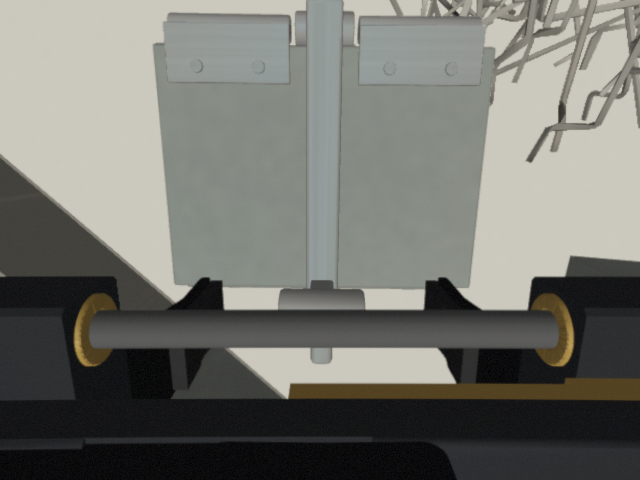

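View pics/s2c.png

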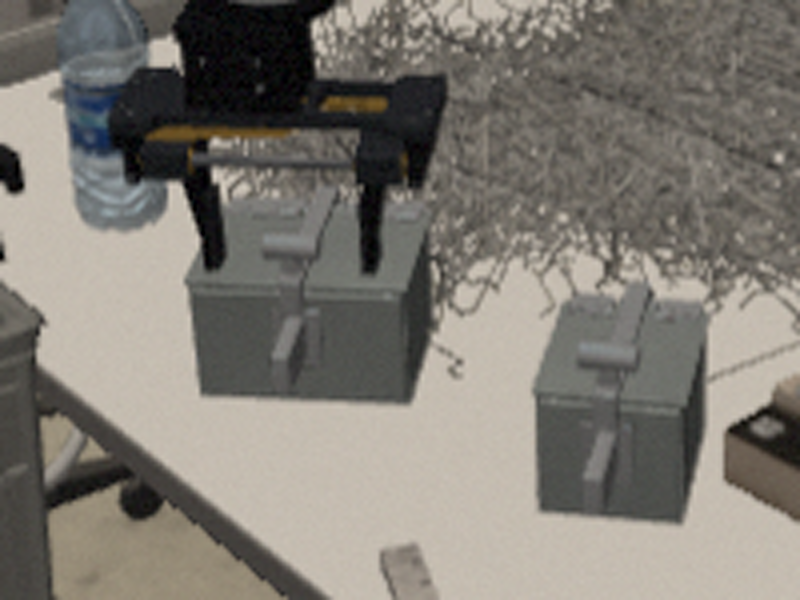

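Request:
{"op": "drive_tool", "data": {
  "increments": "0 0 0 0 160; 0 0 0 0 255; 0 0 0 0 255; 0 0 0 0 255; 0 0 0 0 255; 0 0 0 0 255; 0 0 0 0 255; 0 0 0 0 255",
  "squeeze": 20
}}

```text
time: 5.92
position: [0.4582, 0.2095, 0.0985]
tool_rot: [-1.483, 0.611, -0.61]
ft_force: [-2.2, 1.1, 0.9]
grip_width: 0.388
```

Run:
```python
from st import *
import math
p0=math.pi-math.atan2(33,110);pr=(-110,33)
rows=[]
for k in range(1,23):
    th=k*1.68/22;c=(115*math.cos(p0-th),115*math.sin(p0-th));rows.append((round(c[0]-pr[0],1),round(c[1]-pr[1],1)));pr=(pr[0]+rows[-1][0],pr[1]+rows[-1][1])
print("; ".join(f"0 {-b} {a} 0 255" for a,b in rows))
```

```text
5.925 [0.4582 0.2095 0.0985] F [-2.2  1.1  0.9] w 0.3881194756785486 q [-0.75  0.11  0.29  1.97 -0.04  1.07 -1.23]
[[ 0.71  -0.001  0.704]
 [-0.704  0.     0.71 ]
 [-0.001 -1.    -0.   ]] xang -44.74424428894346
0 -8.4 2.7 0 255; 0 -8.0 3.5 0 255; 0 -7.8 4.0 0 255; 0 -7.4 4.7 0 255; 0 -7.1 5.2 0 255; 0 -6.7 5.7 0 255; 0 -6.2 6.3 0 255; 0 -5.7 6.6 0 255; 0 -5.1 7.1 0 255; 0 -4.6 7.5 0 255; 0 -4.1 7.8 0 255; 0 -3.4 8.1 0 255; 0 -2.8 8.3 0 255; 0 -2.2 8.5 0 255; 0 -1.5 8.6 0 255; 0 -0.8 8.8 0 255; 0 -0.2 8.8 0 255; 0 0.5 8.7 0 255; 0 1.2 8.7 0 255; 0 1.8 8.6 0 255; 0 2.5 8.4 0 255; 0 3.1 8.3 0 255
```

Request:
{"op": "drive_tool", "data": {
  "increments": "0 -8.4 2.7 0 255; 0 -8 3.5 0 255; 0 -7.8 4 0 255; 0 -7.4 4.7 0 255; 0 -7.1 5.2 0 255"
}}

```text
time: 6.55
position: [0.4726, 0.2237, 0.1377]
tool_rot: [-1.484, 0.611, -0.61]
ft_force: [-2.6, 2.3, -1.7]
grip_width: 0.381
```

Request:
{"op": "drive_tool", "data": {
  "increments": "0 -6.7 5.7 0 255; 0 -6.2 6.3 0 255; 0 -5.7 6.6 0 255; 0 -5.1 7.1 0 255; 0 -4.6 7.5 0 255; 0 -4.1 7.8 0 255; 0 -3.4 8.1 0 255; 0 -2.8 8.3 0 255"
}}

```text
time: 7.55
position: [0.5139, 0.2646, 0.1763]
tool_rot: [-1.483, 0.61, -0.611]
ft_force: [-2.9, 0.0, 1.5]
grip_width: 0.385
```

Run:
```python
from st import *
d=snap("scene","s3");i=d["img"][130:280,180:380,::-1];cv2.imwrite("pics/s3c.png",cv2.resize(i,None,fx=4,fy=4,interpolation=2))
```

```text
7.55 [0.5139 0.2646 0.1763] F [-2.9  0.   1.5] w 0.38470663629610097 q [-0.77  0.2   0.28  1.71 -0.06  1.24 -1.26]
[[ 0.71   0.001  0.704]
 [-0.704  0.     0.71 ]
 [ 0.    -1.     0.001]] xang -44.75261397298572
```

View pics/s3c.png

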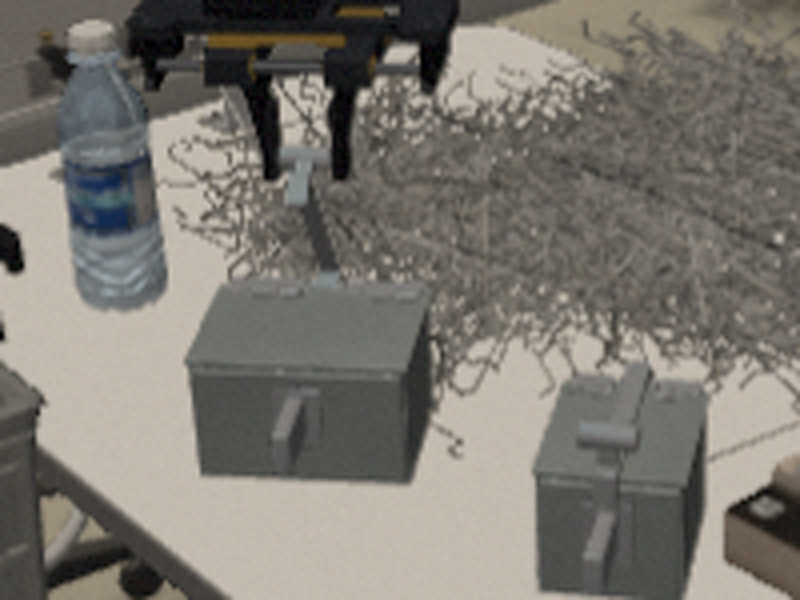

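Request:
{"op": "drive_tool", "data": {
  "increments": "0 -2.2 8.5 0 255; 0 -1.5 8.6 0 255; 0 -0.8 8.8 0 255; 0 -0.2 8.8 0 255; 0 0.5 8.7 0 255; 0 1.2 8.7 0 255; 0 1.8 8.6 0 255; 0 2.5 8.4 0 255; 0 3.1 8.3 0 255; 0 0 0 0 255; 0 0 0 0 255"
}}

```text
time: 8.98
position: [0.5692, 0.3194, 0.1719]
tool_rot: [-1.481, 0.609, -0.613]
ft_force: [3.5, 0.2, 5.1]
grip_width: 0.388
```

Run:
```python
from st import *
p=st["position"]-np.array([.4582,.2095,.0985]);print(-110+1000*p[:2]@M[:2,2],33+1000*p[2])
d=snap("scene","s4");i=d["img"][130:280,180:380,::-1];cv2.imwrite("pics/s4c.png",cv2.resize(i,None,fx=4,fy=4,interpolation=2))
```

```text
8.975 [0.5692 0.3194 0.1719] F [3.5 0.2 5.1] w 0.38788787894479754 q [-0.76  0.35  0.27  1.52 -0.1   1.27 -1.26]
[[ 0.71   0.003  0.704]
 [-0.704  0.001  0.71 ]
 [ 0.002 -1.     0.003]] xang -44.76780105936108
46.13676157238254 106.39539077491602
```

View pics/s4c.png

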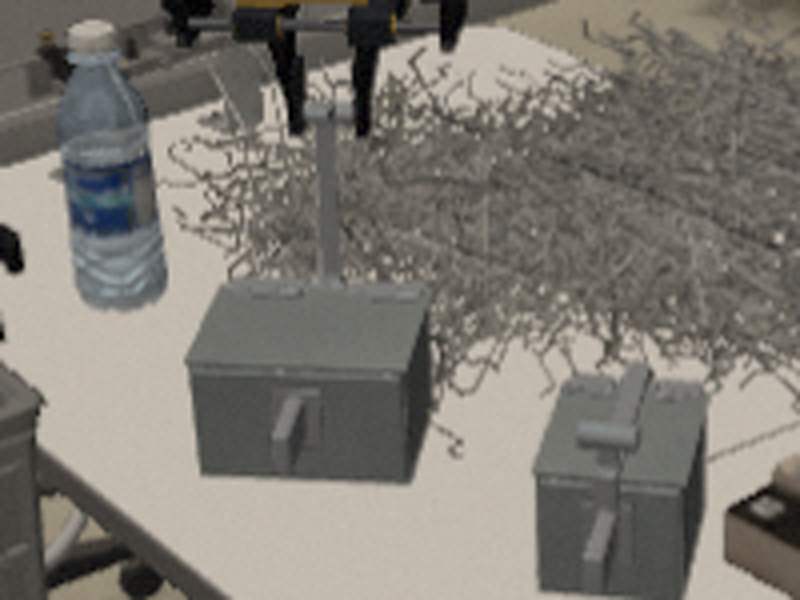

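Request:
{"op": "drive_tool", "data": {
  "increments": "0 0 0 0 90; 0 0 0 0 90; 0 0 0 0 90; 0 0 0 0 90; 0 -10 0 0 90; 0 -25 0 0 90; 0 -25 0 0 90; 0 -10 0 0 90; 0 0 0 0 90"
}}

```text
time: 10.15
position: [0.568, 0.3193, 0.2423]
tool_rot: [-1.482, 0.61, -0.611]
ft_force: [-1.0, 0.4, -0.1]
grip_width: 0.649
```

Run:
```python
from st import *
d=snap("scene","s5");i=d["img"][130:280,180:380,::-1];cv2.imwrite("pics/s5c.png",cv2.resize(i,None,fx=4,fy=4,interpolation=2))
# target: tab grip point
e=np.array([np.cos(np.radians(45)),np.sin(np.radians(45))])
tp=np.array([.4585,.2097])-.030*e
dx=tp-st["position"][:2];print(tp,"tool x",1000*dx@M[:2,0],"tool z",1000*dx@M[:2,2])
```

```text
10.15 [0.568  0.3193 0.2423] F [-1.   0.4 -0.1] w 0.6485187608116751 q [-0.77  0.32  0.28  1.43 -0.09  1.4  -1.27]
[[ 0.71   0.001  0.704]
 [-0.704  0.001  0.71 ]
 [ 0.    -1.     0.002]] xang -44.75363739152539
[0.4372868 0.1884868] tool x -0.7415498088396535 tool z -184.95681357620597
```

View pics/s5c.png

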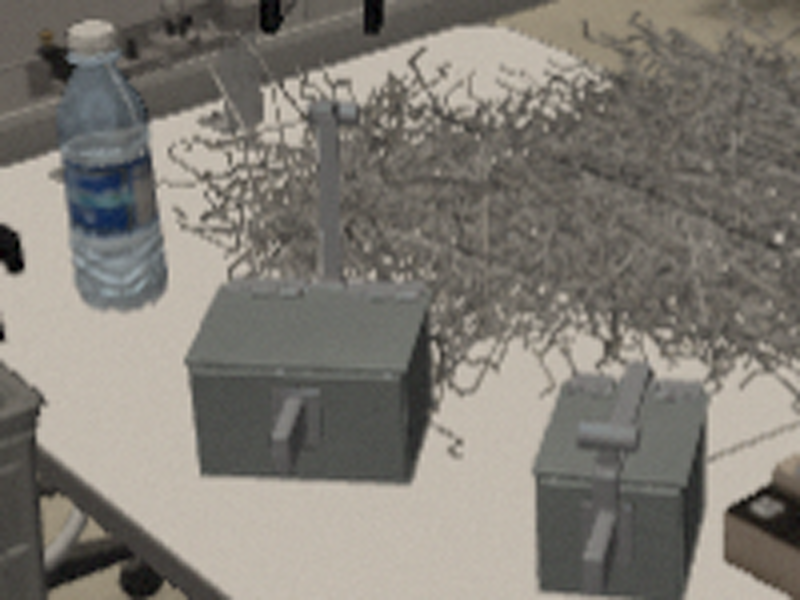

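Request:
{"op": "drive_tool", "data": {
  "increments": "0 0 -15 0 90; 0 0 -30 0 90; 0 0 -30 0 90; 0 0 -30 0 90; 0 0 -30 0 90; 0 0 -30 0 90; 0 0 -20 0 90; 0 15 0 0 90; 0 30 0 0 90; 0 30 0 0 90; 0 30 0 0 90; 0 15 0 0 90; 0 0 0 0 90"
}}

```text
time: 11.82
position: [0.4367, 0.1875, 0.1199]
tool_rot: [-1.486, 0.612, -0.609]
ft_force: [0.2, -0.5, 0.3]
grip_width: 0.649
```

Run:
```python
from st import *
d=snap("wrist","w6")
e=np.array([np.cos(np.radians(45)),np.sin(np.radians(45))])
q=np.array([.4585,.2097])
for s in(.004,.054): print(proj(d,[*(q-s*e),.066]))
```

```text
11.825 [0.4367 0.1875 0.1199] F [ 0.2 -0.5  0.3] w 0.6491743074474431 q [-0.75  0.03  0.3   2.01 -0.01  1.11 -1.23]
[[ 0.71  -0.003  0.704]
 [-0.704 -0.002  0.71 ]
 [-0.    -1.    -0.003]] xang -44.73743969394137
[322.84476763 215.77284732]
[322.49857472 301.28206046]
```

View pics/w6.png

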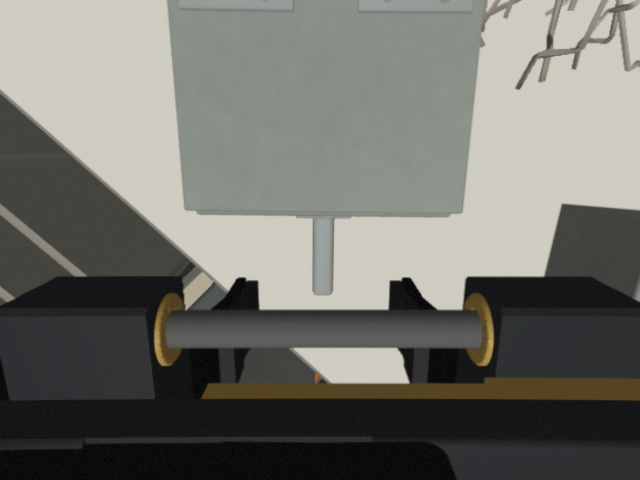

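Request:
{"op": "drive_tool", "data": {
  "increments": "0 20 0 0 90; 0 25 0 0 90; 0 25 0 0 90; 0 13 0 0 90; 0 0 0 0 90; 0 0 0 0 255; 0 0 0 0 255; 0 0 0 0 255; 0 0 0 0 255; 0 0 0 0 255; 0 0 0 0 255; 0 0 0 0 255",
  "squeeze": 25
}}

```text
time: 13.38
position: [0.4368, 0.1885, 0.0385]
tool_rot: [-1.483, 0.612, -0.61]
ft_force: [-2.7, 2.3, 2.5]
grip_width: 0.14
```

Run:
```python
from st import *
d=snap("wrist","w7")
d=snap("scene","s7");i=d["img"][130:280,180:380,::-1];cv2.imwrite("pics/s7c.png",cv2.resize(i,None,fx=4,fy=4,interpolation=2))
```

```text
13.375 [0.4368 0.1885 0.0385] F [-2.7  2.3  2.5] w 0.13958856638486036 q [-0.74  0.13  0.3   2.08 -0.05  0.93 -1.2 ]
[[ 0.71  -0.001  0.704]
 [-0.704  0.001  0.71 ]
 [-0.001 -1.    -0.   ]] xang -44.75092648447789
```

View pics/s7c.png

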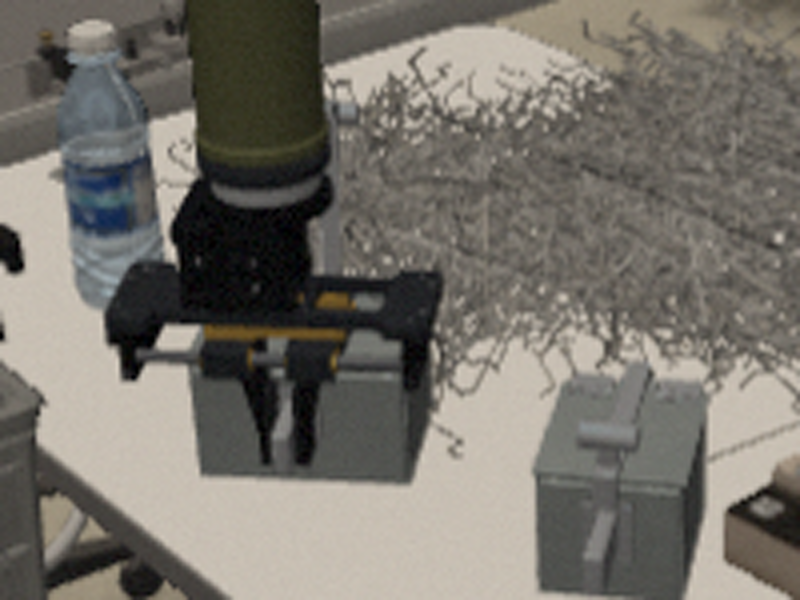

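Run:
```python
from h import *
t=load("top0");s=load("scene0")
for p in((260,341),(218,360),(214,366)): print(onz(t,*p,0),onz(t,*p,.1),tri(t,p,s,(188,233)))
```

```text
[0.33003951 0.16015505 0.        ] [0.33562923 0.14855102 0.1       ] (array([0.3046412 , 0.16251463, 0.13244891]), np.float64(0.07417239365285283))
[0.29398593 0.24438275 0.        ] [0.30283125 0.22517307 0.1       ] (array([0.29894556, 0.22689847, 0.10465218]), np.float64(0.009915374287629142))
[0.28230522 0.2524664  0.        ] [0.29220529 0.23252678 0.1       ] (array([0.2939009 , 0.2307404 , 0.10530733]), np.float64(0.002708916748601212))
```

View pics/w7.png

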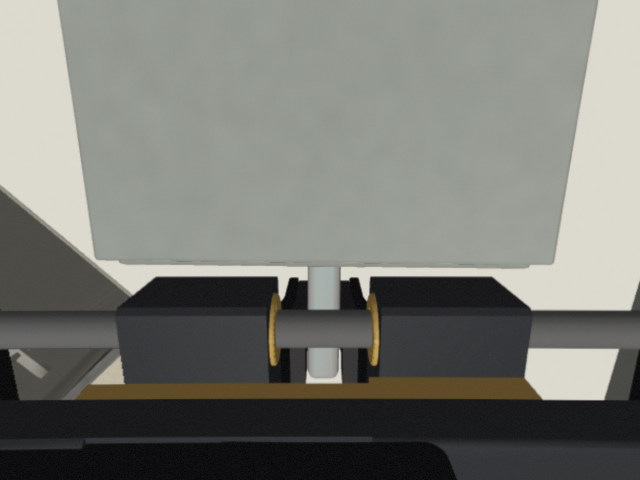

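Request:
{"op": "drive_tool", "data": {
  "increments": "0 0 -4 0 255; 0 0 -5 0 255; 0 0 -5 0 255; 0 0 -5 0 255; 0 0 -5 0 255; 0 0 0 0 255"
}}

```text
time: 14.22
position: [0.4196, 0.1714, 0.0385]
tool_rot: [-1.483, 0.612, -0.609]
ft_force: [-4.7, 4.3, 3.2]
grip_width: 0.136
```

Request:
{"op": "drive_tool", "data": {
  "increments": "0 0 -5 0 255; 0 0 -5 0 255; 0 0 -5 0 255; 0 0 -5 0 255; 0 0 -4 0 255; 0 0 0 0 255"
}}

```text
time: 14.98
position: [0.4026, 0.1546, 0.0385]
tool_rot: [-1.482, 0.612, -0.609]
ft_force: [-5.9, 5.2, 3.1]
grip_width: 0.135
```

Run:
```python
from st import *
p=st["position"]-np.array([.4368,.1885,.0385]);print(1000*p@M)
d=snap("scene","s8");i=d["img"][130:280,180:380,::-1];cv2.imwrite("pics/s8c.png",cv2.resize(i,None,fx=4,fy=4,interpolation=2))
```

```text
14.975 [0.4026 0.1546 0.0385] F [-5.9  5.2  3.1] w 0.13508346839692703 q [-0.73  0.04  0.31  2.18 -0.02  0.92 -1.19]
[[ 0.71  -0.001  0.704]
 [-0.704  0.002  0.71 ]
 [-0.002 -1.     0.   ]] xang -44.74249326117906
[-4.49027964e-01  9.81436284e-03 -4.81296002e+01]
```

View pics/s8c.png

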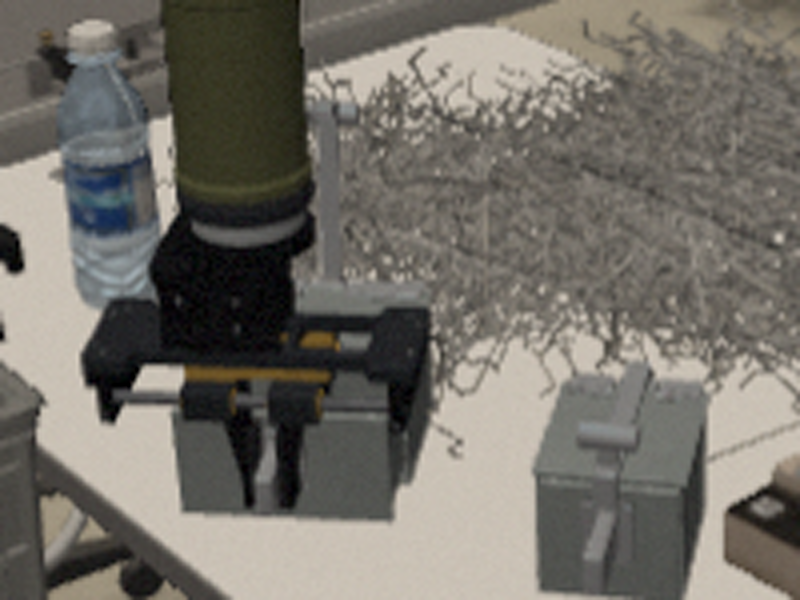

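Request:
{"op": "drive_tool", "data": {
  "increments": "0 0 0 0 100; 0 0 0 0 100; 0 0 0 0 100; 0 0 0 0 100; 0 0 0 0 100; 0 -8 0 0 100; 0 -20 0 0 100; 0 -30 0 0 100; 0 -30 0 0 100; 0 -30 0 0 100; 0 -30 0 0 100; 0 -20 0 0 100; 0 0 0 0 100; 0 0 0 0 100"
}}

```text
time: 16.77
position: [0.4032, 0.1535, 0.2058]
tool_rot: [-1.484, 0.611, -0.61]
ft_force: [-1.0, 0.3, 0.0]
grip_width: 0.607
```

Run:
```python
from st import *
d=snap("scene","s9");i=d["img"][130:330,180:420,::-1];cv2.imwrite("pics/s9c.png",cv2.resize(i,None,fx=3,fy=3,interpolation=2))
d=snap("wrist","w9")
```

```text
16.775 [0.4032 0.1535 0.2058] F [-1.   0.3  0. ] w 0.6071535322690533 q [-0.74 -0.15  0.29  1.99  0.05  1.3  -1.25]
[[ 0.71  -0.001  0.704]
 [-0.704 -0.     0.71 ]
 [-0.    -1.    -0.001]] xang -44.74874311780964
```

View pics/s9c.png

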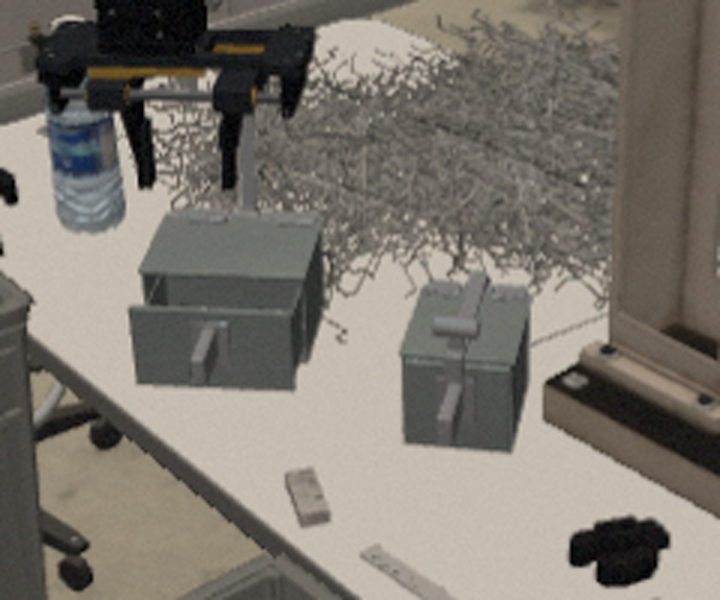

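View pics/w9.png

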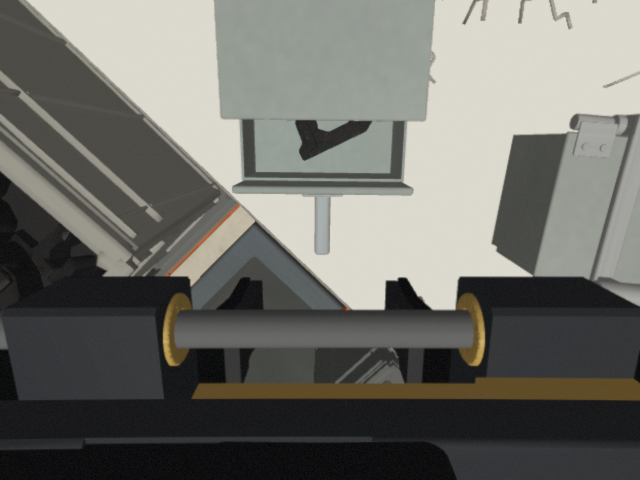

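Run:
```python
from h import *
d=load("w9");a,b=onz(d,323,192,.078),onz(d,323,119,.085);print(np.linalg.norm((a-b)[:2]))
p=onz(d,323,253,.066);print("tip",p, np.linalg.norm(p[:2]-np.array([.4585,.2097])))
t=snap("top","t9");cv2.imwrite("pics/t9c.png",cv2.resize(t["img"][190:330,140:380,::-1],None,fx=3.3,fy=3.3,interpolation=2))
diff=cv2.absdiff(t["img"],load("top0")["img"]).max(2);diff=(diff>60)
print("changed px near bolt/clip/gauge",diff[210:320,310:540].sum())
```

```text
0.04978861788273727
tip [0.38963318 0.14022413 0.066     ] 0.09782399785396574
changed px near bolt/clip/gauge 0
```

View pics/t9.png

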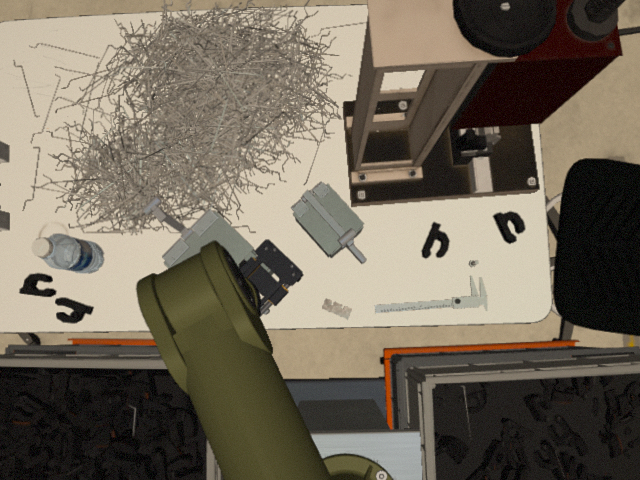

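Run:
```python
from h import *
t=load("t9")
h=np.array([.4585,.2097])+.11*np.array([.7071,.7071])
a=1.2915-0.2; 
for th in(1.6,1.75):
    f=np.pi-.2915-th;print(th,proj(t,[*(h+.115*np.cos(f)*np.array([.7071,.7071])),.078+.115*np.sin(f)]))
workorder.close_job();print(ctrl.get_state()["time"])
```

```text
1.6 [156.88816548 211.39851873]
1.75 [151.72464803 205.81258692]
the job is handed in; nothing more can be done
the job is handed in; nothing more can be done
```

The wider case is unlocked and its drawer is open. I handed the job in at about 17 s of robot time, out of the 48 s allowed.

I gripped the stay's pin by its flat ends, carried it over its arc to about 1.69 rad and let go. I then gripped the drawer's tab, pulled it about 48 mm, let go and lifted clear.

Last checks:
- **Stay:** in the top picture its pin is at about pixel (152, 205). I had worked out (151.7, 205.8) for the 1.75 rad stop, so it is leaning back on its stop.
- **Drawer:** it measured about 50 mm open in the wrist picture by the face edge. By the tab's tip it was about 44 mm, because the tip had already read about 3.5 mm short before the pull. Both are over the 38 mm needed.
- **Narrower case and loose parts:** the area of the top picture with the narrower case, gauge, bolt and the clips to the right of the cases showed no changed pixels since the start. Two more clips by the bottle lie outside that area, but they look unmoved to the eye.
- **Robot:** it stands clear at about 0.21 m with no contact force to speak of. In the readings I took, contact forces stayed at or below about 9 N.

No check failed. The two drawer measurements are the only ones that disagreed.

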